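# Take the lid off the long card box and lay it in the desk tray

## Task

Open the longer of the two card-index boxes: lift its loose lid off by the handle and set it down gently, without dropping it, lying flat with the handle up inside the empty shallow desk tray; let go of it there. Leave the long box standing where it is, and leave the shorter box closed and where it is.

Things in the scene. Friction and masses are not known exactly. Their poses are not given: they have to be found in the camera images.
- long_box: The longer card-index box: open-topped grey painted steel box filled with paper cards, 150 x 105 x 90 mm high (long side along its x), walls 3 mm, loose on the desk, about 0.75 kg; a label frame on its -x end. Origin: centre of its underside, z up. The cards end 15 mm below the rim. At the start it is covered by long_lid.
- long_lid: Loose slip-over lid of the long box, grey steel, 160 (x) x 115 (y) mm, about 0.2 kg. 20 mm skirt with 3 mm play around the box, no latch. Origin: centre of the skirt's lower-edge plane, z up; on the box it is 70 mm above the box's underside. Roof top at z = 23 mm; steel bridge handle along x on it: 84 mm long, 14 mm wide (y), grip bar from z = 39 to 51 mm, a foot at each end.
- long_lid_handle (a point): Centre of the grip bar of the long lid's handle: on the lid's z axis, 45 mm above the lid's origin; same axes as the lid. Pinch it across y (14 mm wide); the fingertips have 22 mm between this point and the roof.
- short_box: The shorter card-index box, same make and colour: 100 x 105 x 75 mm high, loose, about 0.5 kg, closed. Origin: centre of its underside. To be left alone.
- short_lid: Lid of the shorter box, 110 x 115 mm, same design (roof top at z = 23 mm, handle top at z = 51 mm, handle 66 mm long). Origin: centre of the plane of its skirt's lower edge, 55 mm above the short box's underside. To be left on its box.
- tray: Empty shallow grey plastic desk tray, fixed to the desk, 250 (x) x 190 (y) mm outside, 30 mm high, walls and floor 4 mm (inside 242 x 182 mm). Origin: centre of its underside, z up. The long box's lid fits inside with its long side along the tray's long side.
- tray_in (a point): Centre of the tray's inner floor, 4 mm above the desk; same axes as the tray.
Things that resemble listed ones, but are neither listed nor needed, are in the scene too. What is shaped like the long_lid but yellow is not meant.

How it is judged:
On the way, in this order (a step that is already met when the one before it is completed fails the run):
1. the long box's lid is held in the fingers, clear above the rim of its box (z of long_lid in the frame of long_box above 0.093 m and contact force between the fingers and long_lid above 0.3 N), for 0.1 s.
2. the lid is lowered over the tray until its lower edge is within 15 mm of the tray's floor, still in the fingers (not dropped) (z of long_lid in the frame of tray_in below 0.015 m and horizontal distance between long_lid and tray_in below 0.08 m and contact force between the fingers and long_lid above 0.3 N), for 0.05 s.
At the end, for the whole second after the job is handed in: The long lid, released and at rest, lies flat (0.06 rad), handle up, on the tray floor (edge within 7 mm, centre within 80 mm of the tray centre). Both boxes stand upright within 40 mm of their starts; the short box still has its lid fully on (5 mm up, 8 mm sideways) (z of long_lid in the frame of tray_in between -0.005 and 0.007 m and horizontal distance between long_lid and tray_in below 0.08 m and angle between long_lid's own z axis and vertical below 0.06 rad and linear speed of long_lid below 0.02 m/s and distance of each of long_box, short_box from where it was at the start of the episode below 0.04 m and angle between each of long_box, short_box's own z axis and vertical below 0.08 rad and horizontal distance between short_lid and short_box below 0.008 m and z of short_lid in the frame of short_box below 0.06 m and angle between short_lid's own z axis and vertical below 0.1 rad); the robot touches nothing.
It fails at once if the short box's lid is lifted off its box (z of short_lid in the frame of short_box above 0.075 m).
It fails at once if the long box is tipped over (angle between long_box's own z axis and vertical above 0.6 rad).
It also fails if it takes over 40 s, if anything falls off the work surface, if the arm or the gripper's body presses on something with over 40 N, if the wrist force passes 120 N, or if a joint passes its speed limit or range.

## Robot

A 7-joint arm with a two-finger parallel gripper is mounted at the origin on the work surface. World frame = base frame: x ahead of the robot, y to its left, z up, the work surface at z = 0. Lengths are in m, angles in rad, forces in N, time in s.
With the tool pointing down it reaches from about 0.35 to 0.9 m from the base axis. Payload 8.1 kg.
Tool frame: the origin (TCP) lies at the very end of the fingers, on their centre line; the grasp point (between the pads) lies 19 mm behind it; z points along the fingers, y is the line along which they close (so a half turn about z gives the same grasp; the last joint's range is limited). The gripper opens to 92 mm and grips with 3 to 60 N. Pads are 19 mm wide; open, the fingers measure 130 mm over their backs; the gripper's body (75 mm by 190 mm) begins 47 mm behind the grasp point.
Start: joints at [-1.224, 0.434, 0.025, 1.573, -0.012, 1.134, -0.075], TCP at [0.272, 0.563, 0.227] pointing down, gripper open.
Joint ranges: [-2.62, 2.62], [-0.44, 2.09], [-1.27, 1.32], [0.08, 2.57], [-1.32, 4.46], [0.12, 2], [-2.74, 2.74]. Speed limits (rad/s): [2.22, 2.22, 3.01, 3.01, 3.14, 3.14, 3.14].

## Interface

Orientations are given as a rotation vector (axis times angle).
In Python, from cell import arm gives the robot as it stands.
- The arm moves only by the tool carry_out, never from a script. Its argument "commands" is a list of rows, each a list of 7 numbers: the opening, from 0 (shut) to 1 (fully open), then the shift along the tool's x, y, z each as a share of 0.025 m, from -1 to 1, then the turn, a rotation vector about the tool's x, y, z each as a share of 0.1 rad, from -1 to 1. A call has 1 to 8 rows; each row shifts and turns the commanded pose from where the row before left it, along the tool's axes as they then stand; what a row does not reach is not made up. A row lasts 1/10 s, in which the tool goes at most 50 mm and 8.59 degrees, less where a joint would pass 70% of its speed; a pose out of reach is approached as far as the arm can. A call with a number of a shift or a turn outside -1 to 1 is refused whole. A call with a gripper value outside its range is refused whole. The fingers move at their own pace and stop on an object; "squeeze" is the grip in N (left out, the last holds). Time passes only in rows, so rows that do not move let the fingers close. It gives the time, the measured TCP pose, the force, the opening and the grip force at its end, in the units of the state.
- arm.observe(): the state, without advancing time (a new reading comes with each control period).
- arm.get_image(name): name is "scene" or "side" or "wrist"; returns a dict with "pixels" (384x512x3 uint8, red, green, blue), "range_z" (384x512 float32, m along the optical axis (not along the pixel's ray), 0 where there is no reading), "mtx" (3x3 intrinsics, pixels), "R" (3x3) and "t" (3): a world point X has camera coordinates R X + t; the wrist camera has in their place "tool_from_camera" (4x4, takes a point from camera to tool coordinates, whose origin is the TCP and whose axes are the flange's). Camera axes: x right, y down, z forward; pixel columns grow to the right and rows downward; lengths in m; the calibration is good to about 2 mm. A picture is of the moment at which its call begins: read the wrist's pose just before it.
- arm.sign_off(): hands the job in; it is judged then, once.
The state is a dict: "clock": time; "joints": joint angles; "dq": joint speeds; "joint_efforts": joint torques, N m; "position": TCP position; "ee_rot": TCP orientation; "force": force on the tool from outside, world axes, zero at the start; "ft_torque": the same for the moment, N m; "width": opening from 0.0 (shut) to 1.0 (fully open); "gripper_force": force on a finger pad.
Only numpy, scipy, OpenCV 4.12 (cv2) and the standard library are available. Lean on these libraries where they do the work, as an engineer would, in place of code of your own. Each camera call takes 0.05 s, during which the arm holds its last target. There are 200 camera calls.

## Working session

There is one attempt and no reset: what is moved stays moved. The work goes in short steps, Python scripts to look and compute and a tool call to move; the robot and the scene stay as the last step left them, time stands still between calls to the robot, and variables do not carry over. Pictures are saved under pics/ and viewed, at most 10 in all, crops included, and the job is handed in when it is done.

Besides the shell and the picture viewer there is one more tool, called by a JSON object that holds its "method" and its "body", one argument or row to a line. carry_out: Moves the arm, as the interface text tells. Shift numbers are shares of 0.025 m and turn numbers shares of 0.1 rad, none past 1 either way. Its arguments: {"type":"object","properties":{"commands":{"type":"array"},"squeeze":{"type":"number"}},"required":["commands"]}

```bash
mkdir -p pics
python3 - <<'E'
from cell import arm
import cv2,numpy as np
o=arm.observe();print(o)
for n in("scene","side"):
    d=arm.get_image(n);np.savez(n+".npz",**d);cv2.imwrite(f"pics/{n}0.png",d["pixels"][:,:,::-1]);print(n,d["mtx"],d["R"],d["t"])
E
```

```text
{'clock': 0.0, 'joints': array([-1.22359366,  0.43522722,  0.02498443,  1.57410126, -0.01159117,
        1.13390504, -0.07512041]), 'dq': array([ 0.00058624,  0.0003869 , -0.00064489,  0.00026597, -0.00015723,
       -0.00076136,  0.00136274]), 'joint_efforts': array([ 9.23872794e-04, -6.67869830e+01,  9.85401571e-01, -3.14446557e+01,
       -6.05124445e-02,  4.31027322e-02,  1.51512982e-04]), 'position': array([0.27159187, 0.56237231, 0.22594081]), 'ee_rot': array([-7.00713918e-01, -3.06225928e+00,  2.33162274e-03]), 'force': array([-0.23042088,  0.4150861 , -0.29348929]), 'ft_torque': array([ 0.02706354, -0.02561036,  0.02219768]), 'gripper_force': 0.0, 'width': 1.0014742102512912}
scene [[385.4964743    0.         250.66902349]
 [  0.         385.4964743  193.16951537]
 [  0.           0.           1.        ]] [[-0.02963295  0.99952345 -0.00864636]
 [ 0.6251847   0.01178417 -0.78038787]
 [-0.77991408 -0.02853076 -0.62523597]] [ 0.03397887 -0.19290182  1.29540201]
side [[365.75021186   0.         255.05844877]
 [  0.         365.75021186 188.95315595]
 [  0.           0.           1.        ]] [[ 0.87663631 -0.4810147   0.01156008]
 [-0.23901417 -0.45619722 -0.85717928]
 [ 0.41758951  0.74867146 -0.51488838]] [-0.37299698  0.17722127  0.71166566]
```

View pics/scene0.png

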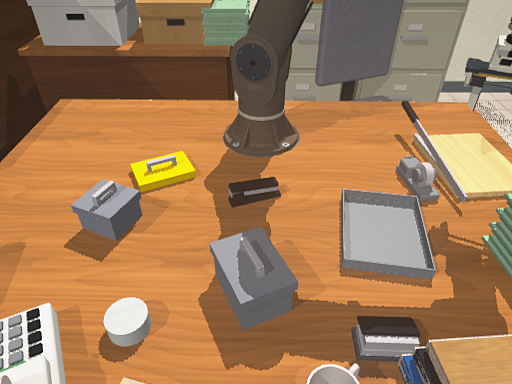

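View pics/side0.png

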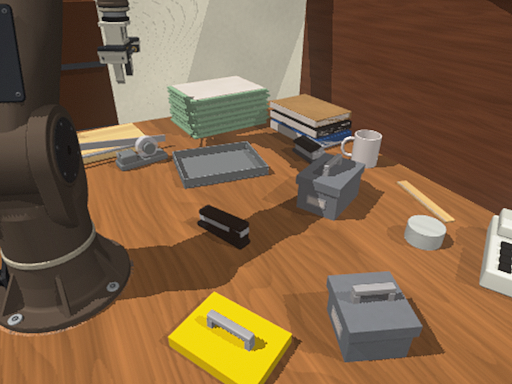

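The scene view shows two grey boxes, at (253,275) and (108,208), a yellow lid at (163,171) and an empty grey tray at (387,233). The box at (253,275) looks longer along its handle than the one at (108,208), which is nearly square. I'll confirm that with a crop and measurements.

```bash
cat > h.py <<'E'
import numpy as np,cv2
def cloud(d):
    v,u=np.mgrid[0:384,0:512]; z=d["range_z"]
    K=d["mtx"]; c=np.stack([(u-K[0,2])/K[0,0]*z,(v-K[1,2])/K[1,1]*z,z],-1)
    P=(c-d["t"])@d["R"]; P[z==0]=np.nan
    return P
def rect(p): 
    r=cv2.minAreaRect((p[:,:2]*1000).astype(np.float32)); return [np.round(x,1) for x in (r[0],r[1],r[2])]
E
python3 - <<'E'
from h import *
S={n:dict(np.load(n+".npz")) for n in("scene","side")}
C={n:cloud(S[n]) for n in S}
R={"scene":{"A":(205,222,303,330),"B":(68,175,146,242),"T":(336,182,440,280)},"side":{"A":(290,145,370,220),"B":(322,265,420,365),"T":(168,140,275,188)}}
for n in S:
  for k,(a,b,c,e) in R[n].items():
    p=C[n][b:e,a:c].reshape(-1,3);p=p[~np.isnan(p[:,0])]
    h,ed=np.histogram(p[:,2],bins=np.arange(-.01,.15,.004)); print(n,k,[(round(ed[i],3),h[i]) for i in range(len(h)) if h[i]>60])
    if k!="T":
      zr=.093 if k=="A" else .078
      q=p[abs(p[:,2]-zr)<.004];print(" roof",q.mean(0),rect(q))
      q=p[p[:,2]>zr+.018];print(" handle",len(q),np.percentile(q[:,2],[50,95]),rect(q))
    else:
      q=p[abs(p[:,2]-.029)<.004];print(" rim",len(q),rect(q))
im=S["scene"]["pixels"][170:340,60:310,::-1]
im2=S["side"]["pixels"][140:370,280:430,::-1]
a=cv2.resize(im,None,fx=2,fy=2,interpolation=2);b=cv2.resize(im2,None,fx=1.9,fy=1.9,interpolation=2)
o=np.zeros((440,790,3),np.uint8);o[:340,:500]=a;o[:b.shape[0],502:502+b.shape[1]]=b[:,:288];cv2.imwrite("pics/c1.png",o)
E
```

```text
scene A [(np.float64(-0.006), np.int64(187)), (np.float64(-0.002), np.int64(4390)), (np.float64(0.002), np.int64(284)), (np.float64(0.006), np.int64(89)), (np.float64(0.01), np.int64(90)), (np.float64(0.014), np.int64(87)), (np.float64(0.018), np.int64(82)), (np.float64(0.022), np.int64(100)), (np.float64(0.026), np.int64(87)), (np.float64(0.03), np.int64(96)), (np.float64(0.034), np.int64(87)), (np.float64(0.038), np.int64(92)), (np.float64(0.042), np.int64(96)), (np.float64(0.046), np.int64(96)), (np.float64(0.05), np.int64(81)), (np.float64(0.054), np.int64(71)), (np.float64(0.07), np.int64(107)), (np.float64(0.074), np.int64(119)), (np.float64(0.078), np.int64(109)), (np.float64(0.082), np.int64(113)), (np.float64(0.086), np.int64(108)), (np.float64(0.09), np.int64(2953)), (np.float64(0.094), np.int64(589)), (np.float64(0.118), np.int64(226))]
 roof [ 0.6449609  -0.01193148  0.09300481] [array([635.4, -13.2]), array([162.2, 115.9]), np.float64(26.1)]
 handle 312 [0.12060063 0.12224034] [array([635.9, -13.6]), array([84.5, 14.4]), np.float64(26.0)]
scene B [(np.float64(-0.002), np
[... 3198 characters left out ...]
t64(82)), (np.float64(0.102), np.int64(118)), (np.float64(0.106), np.int64(249))]
 roof [ 0.42619594 -0.37435192  0.07892536] [array([ 433.3, -366. ]), array([117. , 111.2]), np.float64(67.4)]
 handle 476 [0.10610338 0.10789456] [array([ 432.9, -366.8]), array([16.4, 66.3]), np.float64(67.7)]
side T [(np.float64(-0.002), np.int64(551)), (np.float64(0.002), np.int64(1973)), (np.float64(0.006), np.int64(1234)), (np.float64(0.01), np.int64(213)), (np.float64(0.014), np.int64(231)), (np.float64(0.018), np.int64(202)), (np.float64(0.022), np.int64(223)), (np.float64(0.026), np.int64(215)), (np.float64(0.03), np.int64(269))]
 rim 513 [array([460.6, 294. ]), array([194.4, 250.3]), np.float64(81.8)]
```

View pics/c1.png

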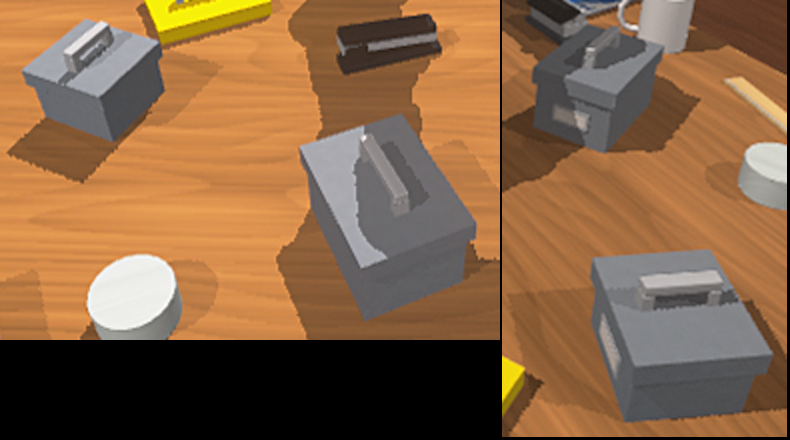

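The crop confirms it. The grey box at scene (253,275), seen at side (332,185), has a 162×116 mm roof and an 84 mm handle, so it is the long box. The one at scene (108,208) has a 117×111 mm roof and a 66 mm handle, so it is the short box, and the yellow lid is not meant. Both views put the long handle at about (0.636, -0.014), top z about 0.122, yaw 26°. Next I'll turn the tool to match and refine the tray.

{"method": "carry_out", "body": {
  "commands": [
    [1, 0, 0, 0, 0, 0, -1],
    [1, 0, 0, 0, 0, 0, -1],
    [1, 0, 0, 0, 0, 0, -1],
    [1, 0, 0, 0, 0, 0, -1],
    [1, 0, 0, 0, 0, 0, -1],
    [1, 0, 0, 0, 0, 0, -1],
    [1, 0, 0, 0, 0, 0, -1],
    [1, 0, 0, 0, 0, 0, -1]
  ],
  "squeeze": 25
}}

```text
clock: 0.9
position: [0.2717, 0.5625, 0.2263]
ee_rot: [0.553, -3.092, 0.001]
force: [-0.5, 0.3, -0.0]
width: 0.999
gripper_force: 0.0
```

```bash
cat >> h.py <<'E'
from scipy.spatial.transform import Rotation as Ro
def delta(arm,xyz,yawx):
    """remaining shift (units of .025 m, tool axes AFTER turning) and turn (units .1 rad)"""
    o=arm.observe(); R=Ro.from_rotvec(o["ee_rot"]); a=np.radians(yawx)
    G=Ro.from_matrix(np.array([[np.cos(a),np.sin(a),0],[np.sin(a),-np.cos(a),0],[0,0,-1]]))
    dw=np.array(xyz)-o["position"]
    print("t",round(o["clock"],2),"pos",o["position"].round(4),"F",o["force"].round(1),"w",round(o["width"],3),"g",round(o["gripper_force"],1),"j7",o["joints"][6].round(2))
    print("shift now-axes",(R.inv().apply(dw)/.025).round(2),"goal-axes",(G.inv().apply(dw)/.025).round(2),"turn",((R.inv()*G).as_rotvec()/.1).round(2))
E
python3 - <<'E'
from h import *
from cell import arm
for n,(a,b,c,e) in {"scene":(338,186,436,279),"side":(168,140,275,188)}.items():
    p=cloud(dict(np.load(n+".npz")))[b:e,a:c].reshape(-1,3);p=p[~np.isnan(p[:,0])]
    p=p[(abs(p[:,0]-.46)<.16)&(abs(p[:,1]-.294)<.12)]
    print(n,rect(p[(p[:,2]>.022)&(p[:,2]<.036)]))
    q=p[(abs(p[:,0]-.46)<.06)&(abs(p[:,1]-.294)<.05)];print("floor",np.median(q[:,2]))
delta(arm,[.636,-.014,.2],206.2)
E
```

```text
scene [array([458.3, 293.2]), array([190.4, 254. ]), np.float64(81.7)]
floor 0.0033487478504405106
side [array([460.7, 294. ]), array([194.7, 250.1]), np.float64(81.6)]
floor 0.006409982385141077
t 0.9 pos [0.2717 0.5625 0.2263] F [-0.5  0.3 -0. ] w 0.999 g 0.0 j7 0.65
shift now-axes [ -5.67 -26.68   1.07] goal-axes [ -2.89 -27.13   1.05] turn [-0.01 -0.01 -1.03]
```

{"method": "carry_out", "body": {
  "commands": [
    [1, 0, 0, 0, 0, 0, -1],
    [1, -0.1, -1, 0, 0, 0, 0],
    [1, -0.1, -1, 0, 0, 0, 0],
    [1, -0.1, -1, 0, 0, 0, 0],
    [1, -0.1, -1, 0, 0, 0, 0],
    [1, -0.1, -1, 0, 0, 0, 0],
    [1, -0.1, -1, 0, 0, 0, 0],
    [1, -0.1, -1, 0, 0, 0, 0]
  ]
}}

```text
clock: 1.7
position: [0.364, 0.4117, 0.2264]
ee_rot: [0.701, -3.062, 0.001]
force: [0.2, -0.3, -0.0]
width: 1.002
gripper_force: 0.0
```

{"method": "carry_out", "body": {
  "commands": [
    [1, -0.1, -1, 0, 0, 0, 0],
    [1, -0.1, -1, 0, 0, 0, 0],
    [1, -0.1, -1, 0, 0, 0, 0],
    [1, -0.1, -1, 0, 0, 0, 0],
    [1, -0.1, -1, 0, 0, 0, 0],
    [1, -0.1, -1, 0, 0, 0, 0],
    [1, -0.1, -1, 0, 0, 0, 0],
    [1, -0.1, -1, 0, 0, 0, 0]
  ]
}}

```text
clock: 2.5
position: [0.4689, 0.2404, 0.2265]
ee_rot: [0.701, -3.062, 0.0]
force: [0.8, 0.5, -0.6]
width: 0.998
gripper_force: 0.0
```

{"method": "carry_out", "body": {
  "commands": [
    [1, -0.1, -1, 0, 0, 0, 0],
    [1, -0.1, -1, 0, 0, 0, 0],
    [1, -0.1, -1, 0, 0, 0, 0],
    [1, -0.1, -1, 0, 0, 0, 0],
    [1, -0.1, -1, 0, 0, 0, 0],
    [1, -0.1, -1, 0, 0, 0, 0],
    [1, -0.1, -1, 0, 0, 0, 0],
    [1, -0.1, -1, 0, 0, 0, 0]
  ]
}}

```text
clock: 3.3
position: [0.5739, 0.0692, 0.2264]
ee_rot: [0.701, -3.062, -0.0]
force: [0.4, 1.2, -0.1]
width: 1.0
gripper_force: 0.0
```

{"method": "carry_out", "body": {
  "commands": [
    [1, -0.2, -1, 0, 0, 0, 0],
    [1, -0.2, -1, 0, 0, 0, 0],
    [1, -0.2, -1, 0, 0, 0, 0],
    [1, 0, -1, 0, 0, 0, 0],
    [1, 0, 0, 0, 0, 0, 0]
  ]
}}

```text
clock: 3.8
position: [0.6315, -0.018, 0.226]
ee_rot: [0.693, -3.063, 0.004]
force: [-0.1, -0.6, 0.0]
width: 1.003
gripper_force: 0.0
```

Run:
```python
from h import *
from cell import arm
o=arm.observe();d=arm.get_image("wrist")
delta(arm,[.636,-.014,.105],206.2)
z=d["range_z"];v,u=np.mgrid[0:384,0:512];K=d["mtx"]
c=np.stack([(u-K[0,2])/K[0,0]*z,(v-K[1,2])/K[1,1]*z,z,np.ones_like(z)],-1).reshape(-1,4)[z.ravel()>0]
p=(c@d["tool_from_camera"].T)[:,:3]; p=Ro.from_rotvec(o["ee_rot"]).apply(p)+o["position"]
p=p[(abs(p[:,0]-.636)<.12)&(abs(p[:,1]+.014)<.12)]
q=p[(p[:,2]>.111)&(p[:,2]<.135)];print(len(q),np.median(q[:,2]),rect(q))
q=p[(p[:,2]>.086)&(p[:,2]<.1)];print(len(q),np.median(q[:,2]),rect(q))
cv2.imwrite("pics/w1.png",d["pixels"][:,:,::-1])
```

```text
t 3.85 pos [ 0.6308 -0.0155  0.2261] F [-0.1  0.1 -0.6] w 0.998 g 0.0 j7 1.98
shift now-axes [-0.22 -0.03  4.84] goal-axes [-0.21 -0.04  4.84] turn [-0.   -0.01 -0.1 ]
1588 0.12053191017446893 [array([634.5, -12.1]), array([83. , 13.6]), np.float64(26.1)]
19610 0.09269418136008085 [array([635.4, -11.4]), array([160.9, 115.3]), np.float64(26.2)]
```

View pics/w1.png

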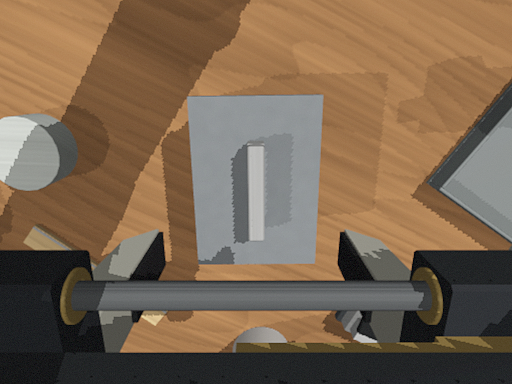

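The wrist view shows the long lid at (255,180), with its handle along the image vertical at (256,192), between the fingers. It measures (0.635, -0.012), top 0.1205, which agrees with the other views. I'll descend to TCP z of about 0.098 and close.

{"method": "carry_out", "body": {
  "commands": [
    [1, -0.2, 0.02, 0.8, 0, 0, -0.1],
    [1, 0, 0, 1, 0, 0, 0],
    [0.6, 0, 0, 1, 0, 0, 0],
    [0.6, 0, 0, 1, 0, 0, 0],
    [0.6, 0, 0, 0.7, 0, 0, 0],
    [0.6, 0, 0, 0.5, 0, 0, 0],
    [0.6, 0, 0, 0.1, 0, 0, 0],
    [0.6, 0, 0, 0, 0, 0, 0]
  ]
}}

```text
clock: 4.65
position: [0.635, -0.0102, 0.0993]
ee_rot: [0.717, -3.059, -0.0]
force: [0.1, -1.0, -0.5]
width: 0.605
gripper_force: 0.0
```

{"method": "carry_out", "body": {
  "commands": [
    [0, 0, 0, 0, 0, 0, 0],
    [0, 0, 0, 0, 0, 0, 0],
    [0, 0, 0, 0, 0, 0, 0],
    [0, 0, 0, 0, 0, 0, 0],
    [0, 0, 0, 0, 0, 0, 0],
    [0, 0, 0, 0, 0, 0, 0],
    [0, 0, 0, 0, 0, 0, 0],
    [0, 0, 0, 0, 0, 0, 0]
  ],
  "squeeze": 30
}}

```text
clock: 5.45
position: [0.6351, -0.0109, 0.0994]
ee_rot: [-0.716, 3.059, -0.0]
force: [-0.1, -1.3, 0.8]
width: 0.15
gripper_force: 30.0
```

The bar is gripped at 13.8 mm wide, as expected. Lifting straight up, slowly at first.

{"method": "carry_out", "body": {
  "commands": [
    [0, 0, 0, -0.15, 0, 0, 0],
    [0, 0, 0, -0.2, 0, 0, 0],
    [0, 0, 0, -0.3, 0, 0, 0],
    [0, 0, 0, -0.4, 0, 0, 0],
    [0, 0, 0, -0.5, 0, 0, 0],
    [0, 0, 0, -0.5, 0, 0, 0],
    [0, 0, 0, -0.5, 0, 0, 0],
    [0, 0, 0, -0.5, 0, 0, 0]
  ]
}}

```text
clock: 6.25
position: [0.6351, -0.0108, 0.177]
ee_rot: [-0.716, 3.058, -0.0]
force: [0.9, -0.4, -3.0]
width: 0.147
gripper_force: 30.0
```

{"method": "carry_out", "body": {
  "commands": [
    [0, 0, 0, -0.5, 0, 0, 0],
    [0, 0, 0, -0.4, 0, 0, 0],
    [0, 0, 0, -0.2, 0, 0, 0],
    [0, 0, 0, 0, 0, 0, 0],
    [0, 0, 0, 0, 0, 0, 0]
  ]
}}

```text
clock: 6.75
position: [0.6348, -0.0108, 0.2026]
ee_rot: [0.716, -3.058, -0.0]
force: [-0.5, 0.4, -3.1]
width: 0.151
gripper_force: 30.0
```

Run:
```python
from h import *
from cell import arm
delta(arm,[.459,.2935,.18],171.7)
o=[]
for n in("scene","side"):
    d=arm.get_image(n);o.append(d["pixels"][110:340,190:450,::-1] if n=="scene" else d["pixels"][60:290,200:460,::-1])
    P=cloud(d).reshape(-1,3);P=P[(abs(P[:,0]-.635)<.13)&(abs(P[:,1]+.012)<.12)&(P[:,2]>.155)]
    q=P[(P[:,2]>.155)&(P[:,2]<.175)]; q=P[(P[:,2]<.172)]
    for lo,hi in((.155,.162),(.162,.17),(.17,.178)): print(n,lo,((P[:,2]>lo)&(P[:,2]<hi)).sum())
    q=P[(P[:,2]>.14)&(P[:,2]<.2)]
cv2.imwrite("pics/l1.png",cv2.resize(np.hstack(o),None,fx=1.5,fy=1.5))
```

```text
t 6.75 pos [ 0.6348 -0.0108  0.2026] F [-0.5  0.4 -3.1] w 0.151 g 30.0 j7 1.99
shift now-axes [ 0.89 14.03  0.91] goal-axes [ 8.71 11.03  0.9 ] turn [ 0.   -0.01  6.05]
scene 0.155 0
scene 0.162 0
scene 0.17 169
side 0.155 0
side 0.162 0
side 0.17 87
```

View pics/l1.png

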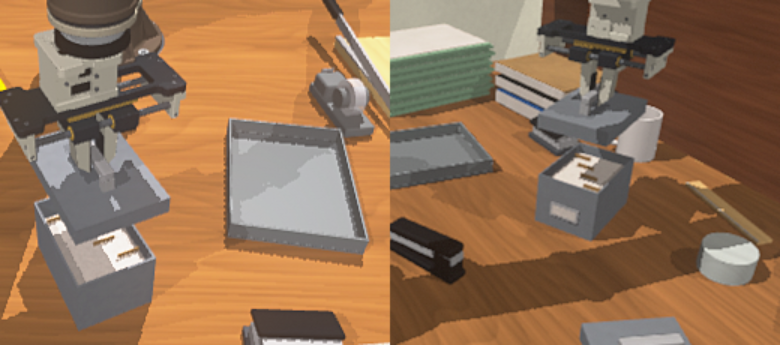

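The crop shows the lid in the fingers at (100,195), level and clear of the open box at (95,260); the box has not moved. Now to move over the tray.

{"method": "carry_out", "body": {
  "commands": [
    [0, 0, 0.4, 0, 0, 0, 0],
    [0, 0.1, 0.8, 0, 0, 0, 0],
    [0, 0.1, 1, 0, 0, 0, 0],
    [0, 0.1, 1, 0, 0, 0, 0],
    [0, 0.1, 1, 0, 0, 0, 0],
    [0, 0.1, 1, 0, 0, 0, 0],
    [0, 0.1, 1, 0, 0, 0, 0],
    [0, 0.1, 1, 0, 0, 0, 0]
  ]
}}

```text
clock: 7.65
position: [0.5381, 0.1443, 0.2028]
ee_rot: [0.717, -3.058, -0.0]
force: [0.0, 0.9, -2.0]
width: 0.145
gripper_force: 30.0
```

{"method": "carry_out", "body": {
  "commands": [
    [0, 0.1, 1, 0, 0, 0, 0],
    [0, 0.1, 1, 0, 0, 0, 0],
    [0, 0, 1, 0, 0, 0, 0],
    [0, 0, 1, 0, 0, 0, 0],
    [0, 0, 1, 0, 0, 0, 0],
    [0, 0, 0.9, 0, 0, 0, 0],
    [0, 0, 0.6, 0, 0, 0, 0],
    [0, 0, 0.3, 0, 0, 0, 0]
  ]
}}

```text
clock: 8.45
position: [0.4582, 0.2944, 0.2029]
ee_rot: [0.72, -3.058, -0.001]
force: [-0.2, 0.1, -2.2]
width: 0.147
gripper_force: 30.0
```

{"method": "carry_out", "body": {
  "commands": [
    [0, 0, 0, 0, 0, 0, 0.5],
    [0, 0, 0, 0, 0, 0, 1],
    [0, 0, 0, 0, 0, 0, 1],
    [0, 0, 0, 0, 0, 0, 1],
    [0, 0, 0, 0, 0, 0, 1],
    [0, 0, 0, 0, 0, 0, 1],
    [0, 0, 0, 0, 0, 0, 0.5],
    [0, 0, 0, 0, 0, 0, 0]
  ]
}}

```text
clock: 9.25
position: [0.4597, 0.2921, 0.2029]
ee_rot: [0.222, 3.134, -0.001]
force: [0.3, 0.8, -2.4]
width: 0.145
gripper_force: 30.0
```

Run:
```python
from h import *
from cell import arm
delta(arm,[.459,.2935,.05],171.7)
o=[]
for n in("scene","side"):
    d=arm.get_image(n);P=cloud(d).reshape(-1,3)
    P=P[(abs(P[:,0]-.46)<.11)&(abs(P[:,1]-.294)<.09)]
    q=P[(P[:,2]>.175)&(P[:,2]<.2015)];print(n,len(q),np.median(q[:,2]),rect(q))
    x=np.c_[q[:,:2]-q[:,:2].mean(0),np.ones(len(q))];m=abs(q[:,2]-np.median(q[:,2]))<.005;print("tilt",np.linalg.lstsq(x[m],q[m,2],rcond=None)[0].round(3))
    o.append(d["pixels"][110:340,240:500,::-1] if n=="scene" else d["pixels"][20:250,130:390,::-1])
cv2.imwrite("pics/t1.png",cv2.resize(np.hstack(o),None,fx=1.5,fy=1.5))
```

```text
t 9.25 pos [0.4597 0.2921 0.2029] F [ 0.3  0.8 -2.4] w 0.145 g 30.0 j7 0.79
shift now-axes [0.04 0.05 6.12] goal-axes [0.04 0.05 6.12] turn [-0.01  0.    0.03]
scene 2536 0.1956742151898821 [array([459.8, 290.9]), array([116. , 165.1]), np.float64(81.7)]
tilt [-0.004 -0.001  0.196]
side 1162 0.19821904123461437 [array([462.8, 291.3]), array([121.6, 161.8]), np.float64(81.7)]
tilt [0.005 0.015 0.198]
```

View pics/t1.png

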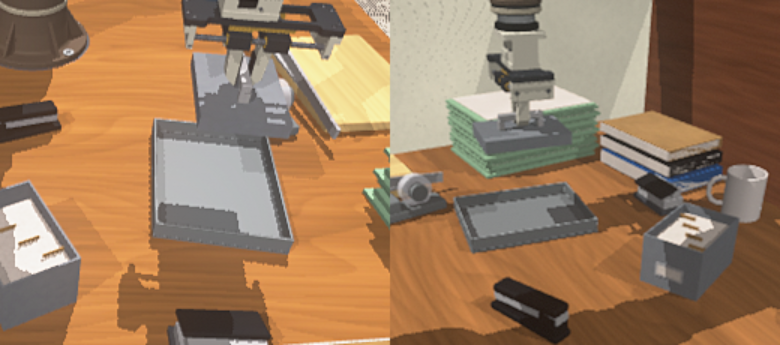

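The crop shows the lid level above the tray, centred on it within 3 mm and aligned in yaw. Lowering.

{"method": "carry_out", "body": {
  "commands": [
    [0, 0, 0, 0.5, 0, 0, 0],
    [0, 0, 0, 1, 0, 0, 0],
    [0, 0, 0, 1, 0, 0, 0],
    [0, 0, 0, 1, 0, 0, 0],
    [0, 0, 0, 1, 0, 0, 0],
    [0, 0, 0, 0.8, 0, 0, 0],
    [0, 0, 0, 0.5, 0, 0, 0],
    [0, 0, 0, 0.3, 0, 0, 0]
  ]
}}

```text
clock: 10.15
position: [0.4589, 0.2923, 0.0491]
ee_rot: [-0.219, -3.133, 0.002]
force: [0.1, 0.4, -1.7]
width: 0.15
gripper_force: 30.0
```

{"method": "carry_out", "body": {
  "commands": [
    [0, 0, 0, 0.15, 0, 0, 0],
    [0, 0, 0, 0.1, 0, 0, 0],
    [0, 0, 0, 0.1, 0, 0, 0],
    [0, 0, 0, 0.1, 0, 0, 0],
    [0, 0, 0, 0.08, 0, 0, 0],
    [0, 0, 0, 0.04, 0, 0, 0],
    [0, 0, 0, 0, 0, 0, 0],
    [0, 0, 0, 0, 0, 0, 0]
  ]
}}

```text
clock: 10.95
position: [0.4595, 0.2929, 0.0363]
ee_rot: [0.219, 3.134, 0.0]
force: [-0.9, 0.5, -1.3]
width: 0.146
gripper_force: 30.0
```

{"method": "carry_out", "body": {
  "commands": [
    [0, 0, 0, 0.04, 0, 0, 0],
    [0, 0, 0, 0, 0, 0, 0],
    [0, 0, 0, 0.04, 0, 0, 0],
    [0, 0, 0, 0, 0, 0, 0]
  ]
}}

```text
clock: 11.35
position: [0.4594, 0.2928, 0.0341]
ee_rot: [-0.22, -3.134, 0.0]
force: [0.4, -0.5, -1.3]
width: 0.145
gripper_force: 30.0
```

{"method": "carry_out", "body": {
  "commands": [
    [0, 0, 0, 0.04, 0, 0, 0],
    [0, 0, 0, 0, 0, 0, 0],
    [0, 0, 0, 0, 0, 0, 0]
  ]
}}

```text
clock: 11.65
position: [0.4595, 0.2929, 0.0333]
ee_rot: [0.22, 3.134, 0.0]
force: [-1.1, 0.4, 0.1]
width: 0.149
gripper_force: 30.0
```

{"method": "carry_out", "body": {
  "commands": [
    [0, 0, 0, 0.03, 0, 0, 0],
    [0, 0, 0, 0, 0, 0, 0],
    [0, 0, 0, 0, 0, 0, 0]
  ]
}}

```text
clock: 11.95
position: [0.4595, 0.2929, 0.0333]
ee_rot: [0.22, 3.134, 0.001]
force: [-2.6, -1.3, 10.0]
width: 0.146
gripper_force: 30.0
```

The lid has touched the floor: force z is now 10 N and the height no longer drops. Releasing and withdrawing.

{"method": "carry_out", "body": {
  "commands": [
    [0.25, 0, 0, -0.02, 0, 0, 0],
    [0.4, 0, 0, 0, 0, 0, 0],
    [0.6, 0, 0, 0, 0, 0, 0],
    [0.6, 0, 0, 0, 0, 0, 0],
    [0.6, 0, 0, -0.2, 0, 0, 0],
    [0.6, 0, 0, -0.5, 0, 0, 0],
    [0.6, 0, 0, -1, 0, 0, 0],
    [0.6, 0, 0, -1, 0, 0, 0]
  ]
}}

```text
clock: 12.75
position: [0.4593, 0.2928, 0.1019]
ee_rot: [-0.22, -3.134, 0.0]
force: [0.5, -1.1, -0.3]
width: 0.601
gripper_force: 0.0
```

{"method": "carry_out", "body": {
  "commands": [
    [0.6, 0, 0, -1, 0, 0, 0],
    [0.6, 0, 0, -1, 0, 0, 0],
    [0.6, 0, 0, -1, 0, 0, 0],
    [0.6, 0, 0, -1, 0, 0, 0],
    [0.6, 0, 0, -1, 0, 0, 0],
    [0.6, 0, 0, -0.5, 0, 0, 0],
    [0.6, 0, 0, 0, 0, 0, 0],
    [0.6, 0, 0, 0, 0, 0, 0]
  ]
}}

```text
clock: 13.55
position: [0.4591, 0.2926, 0.2375]
ee_rot: [-0.219, -3.134, 0.0]
force: [-0.2, -0.1, -0.1]
width: 0.596
gripper_force: 0.0
```

Run:
```python
from h import *
from cell import arm
for n in("scene","side"):
    d=arm.get_image(n);P=cloud(d).reshape(-1,3);P=P[~np.isnan(P[:,0])]
    Q=P[(abs(P[:,0]-.46)<.11)&(abs(P[:,1]-.294)<.08)]
    q=Q[(Q[:,2]>.02)&(Q[:,2]<.034)];print(n,len(q),np.median(q[:,2]),rect(q))
    x=np.c_[q[:,:2]-q[:,:2].mean(0),np.ones(len(q))];m=abs(q[:,2]-np.median(q[:,2]))<.004;print("tilt",np.linalg.lstsq(x[m],q[m,2],rcond=None)[0].round(3))
    q=P[(abs(P[:,0]-.636)<.11)&(abs(P[:,1]+.013)<.11)&(P[:,2]>.086)&(P[:,2]<.096)];print("longbox rim",rect(q))
    q=P[(abs(P[:,0]-.433)<.09)&(abs(P[:,1]+.367)<.09)&(P[:,2]>.098)];print("short handle",rect(q))
    if n=="scene":cv2.imwrite("pics/e1.png",d["pixels"][:,:,::-1])
```

```text
scene 2236 0.026315505113935413 [array([461.5, 294.5]), array([220. , 154.3]), np.float64(1.5)]
tilt [-0.001 -0.001  0.026]
longbox rim [array([635.4, -14.2]), array([152.6, 105.8]), np.float64(25.8)]
short handle [array([ 432.9, -366.6]), array([15.9, 64.4]), np.float64(66.5)]
side 961 0.029266426698178045 [array([460.6, 294.3]), array([226.1, 149.8]), np.float64(3.3)]
tilt [0.002 0.007 0.029]
longbox rim [array([637.9, -13.2]), array([154.4, 106.4]), np.float64(25.6)]
short handle [array([ 432.9, -366.8]), array([15.7, 66.7]), np.float64(68.0)]
```

View pics/e1.png

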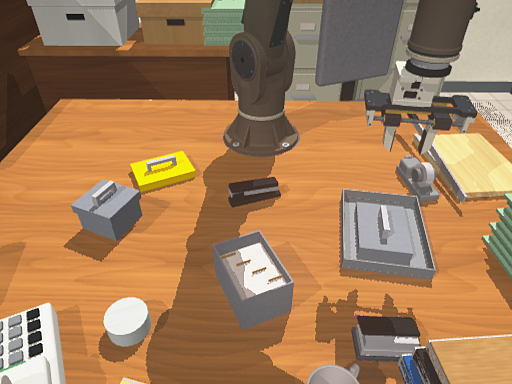

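The lid lies flat with its handle up in the tray at (387,228). The long box at (253,280) and the short box at (108,208) haven't moved, and the arm is clear. Handing in.

```bash
python3 -c "
from cell import arm
print(arm.sign_off())"
```

```text
the job is handed in; nothing more can be done
None
```

The long box's lid is lying flat, handle up and released in the desk tray; both boxes are where they started, the short one still closed, and the job is handed in, though sign-off returned no verdict.

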